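# Return a slab to the glass-sample rack and close up its follower

## Robot

A 6-joint arm with a two-finger parallel gripper is mounted at the origin on the work surface. World frame = base frame: x ahead of the robot, y to its left, z up, the work surface at z = 0. Lengths are in m, angles in rad, forces in N, time in s.
With the tool pointing down it reaches from about 0.3 to 0.775 m from the base axis. Payload 14.6 kg.
Tool frame: the origin (TCP) lies midway between the tips of the shut fingers; the grasp point (between the pads) lies 19 mm behind it (ctrl.hold_point_z is the distance from the TCP to the grasp point, in m); z points along the fingers, x is the direction in which the jaws open and shut, and the axes are right-handed (so a half turn about z gives the same grasp; the last joint's range is limited). The gripper opens to 94 mm and grips with 3 to 60 N. Pads are 16 mm wide; open, the fingers measure 119 mm over their backs; the gripper's body (75 mm by 177 mm) begins 78 mm behind the grasp point.
Start: joints at [1.068, 0.3, 1.521, -0, 1.321, -0.067], TCP at [0.232, 0.499, 0.205] pointing down, gripper open.
Joint ranges: [-3.03, 3.03], [-0.79, 2.21], [0.23, 2.52], [-1.04, 4.18], [0, 3.07], [-2.55, 2.55]. Speed limits (rad/s): [2.22, 2.22, 2.57, 3.14, 3.14, 3.14].

## Interface

Orientations are given as [roll, pitch, yaw] about the fixed x, y, z axes, in that order (R = Rz(yaw) Ry(pitch) Rx(roll)).
In Python, from station import ctrl, viewer, ticket, nets gives the robot as it stands.
- The arm moves only by the tool carry_out, never from a script. Its argument "commands" is one flat list of numbers, 7 for each row, row after row: the closure, from -1 (fully open) to 1 (shut), so that 0 is half open, then the shift along the world's x, y, z in cm, then the turn, a rotation vector about the world's x, y, z in rad. In form: [gripper, tx, ty, tz, ax, ay, az, gripper, tx, ty, tz, ax, ay, az, ...]. A call has 1 to 12 rows; each row is the pose to reach, as a shift and turn from the pose measured when the call began; what a row does not reach only later rows make up. A row lasts 1/12 s, in which the tool goes at most 41.7 mm and 7.16 degrees, less where a joint would pass 70% of its speed; a pose out of reach is approached as far as the arm can. A call with a gripper value outside its range is refused whole. The fingers move at their own pace and stop on an object; "force" is the grip in N (left out, the last holds). Time passes only in rows, so rows that repeat a pose let the fingers close. It gives the time, the measured TCP pose, the force and the opening at its end, in the units of the state.
- ctrl.get_obs(): the state, without advancing time (a new reading comes with each control period).
- viewer.camera(name): name is "scene" or "top" or "wrist"; returns (picture, depth): 400x640x3 uint8, blue, green, red; 400x640 float32, m along the optical axis (not along the pixel's ray), 0 where there is no reading.
- viewer.camera_info(name): a dict with "fx", "fy", "cx", "cy" (pixels), "R" (3x3) and "t" (3): a world point X has camera coordinates R X + t. Camera axes: x right, y down, z forward; pixel columns grow to the right and rows downward; lengths in m; the calibration is good to about 2 mm. A picture is of the moment at which its call begins: read the wrist's pose just before it. camera_info takes no time and is no camera call; for the wrist camera it gives the pose at the moment of the call.
- ticket.hand_in(): hands the job in, once; it reports no verdict.
Trained networks look in the newest picture that a camera, given by its name, has taken for a name from the list of things; names that differ only in an ending like _2 or _b are one class to them, and where a whole thing is asked for, a point or a joint stands for the part that bears it (a point fixed in the world has none). Each returns a list of dicts, best first, with "confidence" (0 to 1); they miss things now and then, are a little off and sometimes report something else, mostly with a low value. They report only what shows in the picture. A call takes as long as a camera call.
- nets.silhouettes(camera, thing): "region" (400x640 bool, what is visible of it) and "extent" ([left, top, right, bottom] in pixels, round what is visible of it).
The state is a dict: "time_s": time; "qpos": joint angles; "joint_vel": joint speeds; "tau": joint torques, N m; "ee_pos": TCP position; "eef_rot": TCP orientation; "force": force on the tool from outside, world axes, zero at the start; "moment": the same for the moment, N m; "grip_width": finger opening in m.
Only numpy, scipy, OpenCV 4.12 (cv2) and the standard library are available. Lean on these libraries where they do the work, as an engineer would, in place of code of your own. Each camera call takes 0.05 s, during which the arm holds its last target. There are 200 camera calls.

## Task

Take the blue glass slab from the light pad and stand it in the sample rack, between the other slabs and the sliding follower, without dropping it. Then hold the follower's red release bar up, slide the follower until it has gently closed all four slabs up against the end stop, and let the bar go so that its teeth drop fully into the nearest notch. Glass chips: do not press hard on the slabs or force the teeth, and leave everything else on the bench where it is.

Things in the scene. Friction and masses are not known exactly. Their poses are not given: they have to be found in the camera images.
- rack: Fixed rack, aluminium channel 362 x 112 mm. Origin: on the bench, on its middle line. y runs along it from the end stop (dark steel plate, its face clamped anywhere from y 0 to 20 mm, not measured) to the follower, x across, z up. Slabs stand on its floor, 10 mm above the bench, between two toothed steel rails (clear width 72 mm, tops 28 mm above the bench). Notches: 10 mm apart, 6.4 mm wide.
- pad_face (a point): Middle of the follower's rubber pad face (60 mm wide, top 83 mm above the bench), 50 mm above the bench, axes as the rack's; the slabs are on its -y side. The follower is a blue carriage that only slides along the rack: 2 N alone, plus 1 to 2 N per slab pushed (at most 10 N in all). When all are closed up against the stop the force rises steeply.
- bar (a point): Middle of the red release bar: round, 12 mm thick, 94 mm long across the rack (x), 120 mm above the bench when down. It rides on the follower, 45 mm behind the pad face (+y). Free all round: 30 mm for a finger on the pad side (pad and slabs are lower than the bar), open on the other, 60 mm below.
- follower (a joint): Travel of the follower along the rack, m, from -0.125 to 0.030: 0 with the pad face 200 mm from the rack's origin, growing away from the end stop. The teeth are over the middle of a notch at every whole multiple of 0.010.
- release (a joint): Lift of the bar, m: 0 teeth fully in notches, 0.006 teeth resting on the rail between notches, 0.013 upper stop; hold it at 0.009 to slide. Spring and weight pull it down, 6.5 to 10 N. It may begin down or resting on top. Let go on top, it drops in once the follower is eased along a few mm, the fingers loose on the bar. Hung half-way on an edge (0.003 to 0.005), lift it again and let go a little farther back.
- blue_mid (a point): Centre of the blue glass slab, half-way up: 60 mm wide (x), 75 mm tall (z), 18 to 24 mm thick (y), 0.2 to 0.33 kg. It starts upright on the light pad and belongs in the rack, width across the rack, next to the follower. Gripped across its 60 mm width near the top, the fingers stay clear of neighbours and rails.
- amber_mid (a point): Centre of the amber glass slab in the rack, half-way up: hand-cast, 60 mm wide (x, across the rack), 75 mm tall (z), 18 to 24 mm thick (y, along the rack; every slab differs, not measured), 0.2 to 0.33 kg. The three stand loosely spread, in any order, and slide on the rack floor when pushed.
- green_mid (a point): Centre of the green glass slab in the rack, half-way up: hand-cast, 60 mm wide (x, across the rack), 75 mm tall (z), 18 to 24 mm thick (y, along the rack; every slab differs, not measured), 0.2 to 0.33 kg. The three stand loosely spread, in any order, and slide on the rack floor when pushed.
- ruby_mid (a point): Centre of the ruby glass slab in the rack, half-way up: hand-cast, 60 mm wide (x, across the rack), 75 mm tall (z), 18 to 24 mm thick (y, along the rack; every slab differs, not measured), 0.2 to 0.33 kg. The three stand loosely spread, in any order, and slide on the rack floor when pushed.
- light_pad: Light pad, fixed, a grey slab 230 by 190 by 8 mm with a white top. Origin at the middle of its underside, on the bench. The blue slab stands on it.
- flat_sample: Bystander: yellow glass sheet 90 by 70 by 6 mm lying on the light pad. Origin at the middle of its underside.
- oil_bottle: Bystander: amber bottle, 44 mm across, 110 mm tall. Origin at the middle of its underside.
- tape_roll: Bystander: yellow ring of tape lying flat, 90 mm across, 19 mm tall. Origin at the middle of its underside.
- glass_cutter: Bystander: brass pen-shaped glass cutter lying flat, about 140 mm long, 16 mm thick. Origin under its middle.
- grozing_pliers: Bystander: pliers with red handles lying flat, about 150 mm long. Origin under the pivot.
- dust_brush: Bystander: hand brush lying flat. Origin under its middle.
- flux_jar: Bystander: white jar with a green lid, 64 mm across, 70 mm tall. Origin at the middle of its underside.

How it is judged:
By the outcome, as a careful person would: the job done as asked, in the order asked, and still so for the second after the job is handed in, with the robot touching nothing.
It also fails if it takes over 61 s, if anything falls off the work surface, if the arm or the gripper's body presses on something with over 40 N, if the wrist force passes 120 N, or if a joint passes its speed limit or range.

## Working session

There is one attempt and no reset: what is moved stays moved. The work goes in short steps, Python scripts to look and compute and a tool call to move; the robot and the scene stay as the last step left them, time stands still between calls to the robot, and variables do not carry over. Pictures are saved under pics/ and viewed, about 8 in all and at most 12, crops included, and the job is handed in when it is done.

Besides the shell and the picture viewer there is one more tool, called after "Call:" as name(argument=value, ...) on one line, values as JSON. carry_out: Moves the arm, as the interface text tells. Its arguments: {"type":"object","properties":{"commands":{"type":"array","items":{"type":"number"}},"force":{"type":"number"}},"required":["commands"]}

```bash
ls; mkdir -p pics; cat > h.py <<'E'
import numpy as np, cv2
from station import ctrl, viewer, ticket, nets
def deproj(info,depth,mask):
    v,u=np.nonzero(mask&(depth>0)); z=depth[v,u]
    P=np.c_[(u-info['cx'])/info['fx']*z,(v-info['cy'])/info['fy']*z,z]
    return (P-info['t'])@np.asarray(info['R'])
def proj(info,X):
    p=np.asarray(info['R'])@np.asarray(X)+info['t']; return p[0]/p[2]*info['fx']+info['cx'],p[1]/p[2]*info['fy']+info['cy']
def state():
    o=ctrl.get_obs(); print('t',o['time_s'],'p',np.round(o['ee_pos'],4),'r',np.round(o['eef_rot'],3),'F',np.round(o['force'],1),'w',round(float(o['grip_width']),4)); return o
E
python3 - <<'E'
from h import *
o=state()
for c in ['top','scene']:
    im,d=viewer.camera(c); cv2.imwrite(f'pics/{c}0.png',im); np.save(f'{c}_d.npy',d)
    I=viewer.camera_info(c); print(c,I['fx'],np.round(-np.asarray(I['R']).T@I['t'],3))
    for n in ['rack','bar','follower','blue_mid','amber_mid','green_mid','ruby_mid']:
        r=nets.silhouettes(c,n)
        for k in r[:2]:
            P=deproj(I,d,k['region'])
            print(n,round(k['confidence'],2),k['extent'],len(P), np.round(np.median(P,0),3) if len(P) else '', np.round(np.percentile(P,[3,97],axis=0),3).tolist() if len(P) else '')
state()
E
```

```text
pics
t 0.0 p [0.232  0.4984 0.2049] r [-3.142e+00  1.000e-03  1.135e+00] F [-0.4 -0.2  0.4] w 0.0937
top 480.97922241027436 [ 0.369 -0.076  1.425]
rack 0.98 [251.0, 163.4, 375.1, 205.2] 3601 [0.54  0.007 0.015] [[0.492, -0.209, 0.006], [0.599, 0.136, 0.122]]
bar 0.46 [276.5, 164.4, 283.4, 203.0] 199 [0.556 0.054 0.123] [[0.5, 0.048, 0.003], [0.604, 0.071, 0.129]]
follower 0.61 [266.4, 162.3, 298.6, 204.9] 835 [0.543 0.048 0.044] [[0.498, 0.008, 0.01], [0.588, 0.085, 0.127]]
blue_mid 0.62 [174.7, 186.6, 193.1, 214.2] 306 [0.499 0.325 0.08 ] [[0.471, 0.317, 0.018], [0.525, 0.344, 0.088]]
blue_mid 0.22 [423.3, 169.8, 449.3, 195.3] 468 [ 0.547 -0.39   0.069] [[0.52, -0.421, 0.011], [0.575, -0.366, 0.075]]
amber_mid 0.56 [336.8, 173.6, 344.0, 195.5] 199 [ 0.542 -0.115  0.085] [[0.516, -0.129, 0.035], [0.571, -0.105, 0.091]]
green_mid 0.69 [323.2, 172.2, 330.5, 196.9] 201 [ 0.545 -0.084  0.085] [[0.517, -0.096, 0.027], [0.575, -0.073, 0.091]]
green_mid 0.16 [268.1, 163.8, 300.3, 203.5] 810 [0.543 0.048 0.045] [[0.498, 0.008, 0.014], [0.585, 0.085, 0.127]]
ruby_mid 0.7 [345.5, 172.0, 355.0,
[... 774 characters left out ...]
[0.532, 0.344, 0.085]]
blue_mid 0.45 [262.5, 190.7, 404.3, 258.4] 3763 [0.574 0.019 0.017] [[0.503, -0.185, 0.004], [0.603, 0.135, 0.122]]
amber_mid 0.94 [295.8, 198.7, 310.3, 230.6] 337 [ 0.569 -0.114  0.074] [[0.523, -0.127, 0.026], [0.577, -0.106, 0.087]]
amber_mid 0.45 [285.9, 197.2, 300.4, 233.0] 386 [ 0.565 -0.146  0.069] [[0.521, -0.166, 0.021], [0.577, -0.138, 0.087]]
green_mid 0.66 [303.1, 200.1, 323.6, 237.6] 413 [ 0.566 -0.084  0.067] [[0.525, -0.107, 0.02], [0.579, -0.074, 0.087]]
ruby_mid 0.67 [285.6, 198.6, 298.1, 232.8] 377 [ 0.567 -0.145  0.07 ] [[0.521, -0.159, 0.021], [0.578, -0.138, 0.087]]
t 0.8 p [0.2322 0.4986 0.2055] r [-3.142 -0.     1.135] F [ 0.2  0.6 -0.5] w 0.0944
```

View pictures.

```bash
python3 - <<'E'
import cv2,numpy as np
a=cv2.imread('pics/top0.png');b=cv2.imread('pics/scene0.png')
c=cv2.resize(a[130:260,140:470],None,fx=2.4,fy=2.4,interpolation=cv2.INTER_CUBIC)
e=cv2.resize(b[160:290,230:560],None,fx=2.4,fy=2.4,interpolation=cv2.INTER_CUBIC)[:288]
o=np.vstack([c[:300],e[:288]]);print(o.shape);cv2.imwrite('pics/a.png',o[:600])
E
```

```text
(588, 792, 3)
```

View pics/a.png

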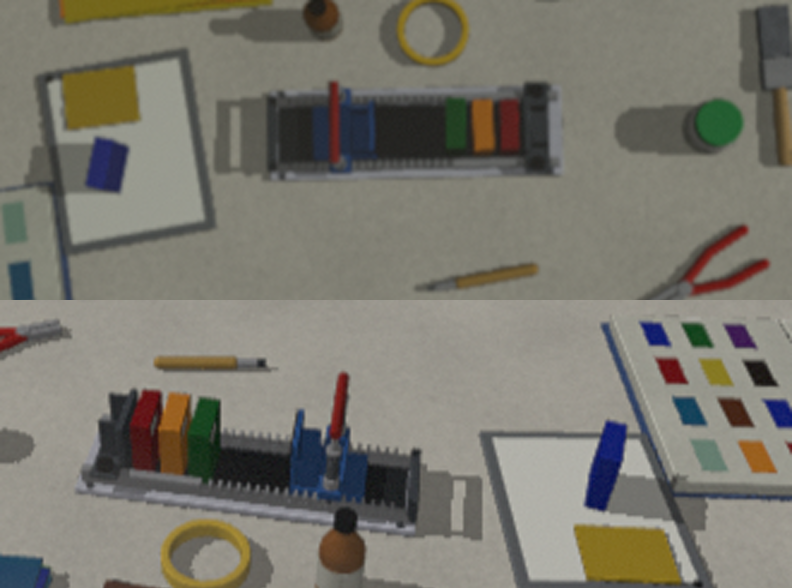

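```bash
python3 - <<'E'
from h import *
for c in ['top','scene']:
    im=cv2.imread(f'pics/{c}0.png'); d=np.load(f'{c}_d.npy'); I=viewer.camera_info(c)
    P=deproj(I,d,np.ones(d.shape,bool)); col=im[np.nonzero(d>0)].astype(int)
    hsv=cv2.cvtColor(im,cv2.COLOR_BGR2HSV)[np.nonzero(d>0)].astype(int)
    m=(abs(P[:,0]-.5)<.06)&(abs(P[:,1]-.33)<.05)&(P[:,2]>.072)
    r=cv2.minAreaRect(P[m][:,:2].astype(np.float32)*1000); print(c,'blue',m.sum(),r,np.median(P[m],0))
    m=(abs(P[:,0]-.545)<.1)&(abs(P[:,1]+.03)<.22)&(P[:,2]>.02)&(P[:,2]<.032)
    r=cv2.minAreaRect(P[m][:,:2].astype(np.float32)*1000); print('rails',m.sum(),r)
    m=(hsv[:,0]<8)&(hsv[:,1]>150)&(P[:,2]>.11)&(abs(P[:,1]-.05)<.05)
    r=cv2.minAreaRect(P[m][:,:2].astype(np.float32)*1000); print('bar',m.sum(),r,np.median(P[m],0))
E
```

```text
top blue 187 ((499.83062744140625, 331.6346740722656), (23.804231643676758, 59.36641311645508), 81.2131118774414) [0.49939222 0.33018995 0.083553  ]
rails 984 ((568.1842651367188, -33.10943603515625), (355.3785400390625, 149.28640747070312), 89.91612243652344)
bar 90 ((543.6251831054688, 52.138362884521484), (86.44234466552734, 6.060176372528076), 0.6784970164299011) [0.54202769 0.05215044 0.12467954]
scene blue 187 ((501.0005187988281, 330.93743896484375), (21.996240615844727, 62.278968811035156), 80.08395385742188) [0.50662777 0.32954586 0.08241619]
rails 1121 ((568.967529296875, -34.69921875), (144.6896514892578, 356.6543273925781), 1.8940467834472656)
bar 89 ((546.9976196289062, 52.766944885253906), (90.07478332519531, 8.794591903686523), 1.5401297807693481) [0.55218026 0.05280689 0.12514342]
```

Call:
carry_out(commands=[-1,26.8,-16.75,3,0,0,-1.295,-1,26.8,-16.75,3,0,0,-1.295,-1,26.8,-16.75,3,0,0,-1.295,-1,26.8,-16.75,3,0,0,-1.295,-1,26.8,-16.75,3,0,0,-1.295,-1,26.8,-16.75,3,0,0,-1.295,-1,26.8,-16.75,3,0,0,-1.295,-1,26.8,-16.75,3,0,0,-1.295,-1,26.8,-16.75,3,0,0,-1.295,-1,26.8,-16.75,3,0,0,-1.295,-1,26.8,-16.75,3,0,0,-1.295,-1,26.8,-16.75,3,0,0,-1.295], force=20)

```text
time_s: 1.8
ee_pos: [0.5003, 0.3309, 0.2353]
eef_rot: [3.141, 0.0, -0.163]
force: [0.2, -1.3, -0.2]
grip_width: 0.0942
```

```bash
cat >> h.py <<'E'
def blue():
    o=state(); I=viewer.camera_info('wrist'); im,d=viewer.camera('wrist')
    print('cam',np.round(-np.asarray(I['R']).T@I['t'],3),'ax',np.round(np.asarray(I['R'])[2],2))
    return im,d,I
E
python3 - <<'E'
from h import *
im,d,I=blue(); cv2.imwrite('pics/w1.png',im)
r=nets.silhouettes('wrist','blue_mid')
for k in r[:2]:
    P=deproj(I,d,k['region']); t=P[:,2]>np.percentile(P[:,2],97)-.006
    print(k['confidence'],k['extent'],t.sum(),np.percentile(P[:,2],[2,50,97]),cv2.minAreaRect(P[t][:,:2].astype(np.float32)*1000),np.median(P[t],0))
E
```

```text
t 1.8 p [0.5003 0.3309 0.2353] r [ 3.141  0.    -0.163] F [ 0.2 -1.3 -0.2] w 0.0942
cam [0.512 0.403 0.414] ax [-0.04 -0.25 -0.97]
0.56 [284.3, 168.2, 347.7, 204.7] 1336 [0.01224335 0.08186865 0.08360131] ((500.47552490234375, 331.31640625), (22.325002670288086, 59.71839141845703), 80.77020263671875) [0.50056131 0.33168687 0.08233481]
```

View pics/w1.png

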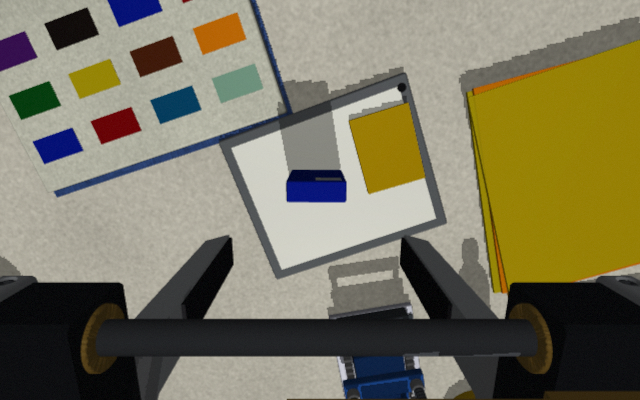

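Call:
carry_out(commands=[-1,0,0.05,-9,0,0,0,-1,0,0.05,-14,0,0,0,-1,0,0.05,-14,0,0,0,-1,0,0.05,-17,0,0,0,-1,0,0.05,-18.6,0,0,0,-1,0,0.05,-18.6,0,0,0,-1,0,0.05,-18.6,0,0,0,1,0,0.05,-18.6,0,0,0,1,0,0.05,-18.6,0,0,0,1,0,0.05,-18.6,0,0,0,1,0,0.05,-18.6,0,0,0,1,0,0.05,-18.6,0,0,0], force=15)

```text
time_s: 2.9
ee_pos: [0.5004, 0.3318, 0.0502]
eef_rot: [-3.141, -0.001, -0.158]
force: [0.1, 0.5, 0.3]
grip_width: 0.0642
```

Call:
carry_out(commands=[1,0,0,0,0,0,0,1,0,0,0,0,0,0,1,0,0,0.2,0,0,0,1,0,0,0.5,0,0,0,1,0,0,1,0,0,0])

```text
time_s: 3.32
ee_pos: [0.5001, 0.3316, 0.06]
eef_rot: [-3.142, -0.0, -0.158]
force: [-0.1, -0.2, -2.7]
grip_width: 0.0596
```

Call:
carry_out(commands=[1,0,0,4,0,0,0,1,0,0,8,0,0,0,1,0,0,12,0,0,0,1,0.5,-2,15,0,0,0,1,0.8,-5,17,0,0,0.03,1,1.2,-9,18,0,0,0.06,1,1.6,-13,18,0,0,0.09,1,2.2,-17,18,0,0,0.12,1,2.8,-21,18,0,0,0.15,1,3.4,-25,18,0,0,0.18,1,4,-29,18,0,0,0.18,1,4.5,-33,18,0,0,0.18])

```text
time_s: 4.32
ee_pos: [0.545, -0.0004, 0.2406]
eef_rot: [3.142, -0.001, 0.023]
force: [1.3, 0.4, -1.4]
grip_width: 0.06
```

Call:
carry_out(commands=[1,0,-2,0,0,0,0,1,0,-3.5,0,0,0,0,1,0,-3.5,0,0,0,0])

```text
time_s: 4.57
ee_pos: [0.5448, -0.038, 0.241]
eef_rot: [3.141, -0.001, 0.02]
force: [1.0, 0.6, -3.0]
grip_width: 0.0598
```

```bash
python3 - <<'E'
from h import *
im,d,I=blue(); cv2.imwrite('pics/w2.png',im); np.save('w2.npy',d)
for n in ['green_mid','bar','follower','blue_mid']:
  for k in nets.silhouettes('wrist',n)[:2]:
    P=deproj(I,d,k['region']); t=P[:,2]>np.percentile(P[:,2],97)-.006
    print(n,round(k['confidence'],2),k['extent'],t.sum(),np.percentile(P[:,2],[2,50,97]),cv2.minAreaRect(P[t][:,:2].astype(np.float32)*1000),np.median(P[t],0))
E
```

```text
t 4.5667 p [ 0.5448 -0.038   0.241 ] r [ 3.141e+00 -1.000e-03  2.000e-02] F [ 1.   0.6 -3. ] w 0.0598
cam [0.543 0.035 0.42 ] ax [ 0.01 -0.25 -0.97]
green_mid 0.49 [291.7, 207.6, 340.4, 212.9] 73 [0.01289195 0.02321026 0.03270348] ((546.6741943359375, -74.44554138183594), (54.41611862182617, 0.7708123922348022), 0.4747869670391083) [ 0.54196247 -0.07443325  0.02968026]
bar 0.7 [260.4, 88.9, 376.9, 104.4] 1634 [0.09624399 0.12422613 0.12620268] ((543.90576171875, 52.472900390625), (93.99401092529297, 11.208124160766602), 1.0805526971817017) [0.54401361 0.05229713 0.12436827]
follower 0.96 [260.2, 63.9, 376.6, 143.8] 1664 [0.02499342 0.04544779 0.12563435] ((543.905517578125, 52.48280334472656), (93.99401092529297, 11.22792911529541), 1.0805526971817017) [0.54403131 0.05227626 0.12432829]
blue_mid 0.75 [251.3, 211.9, 379.6, 298.7] 5749 [0.20529211 0.27215692 0.27394785] ((545.102294921875, -37.983699798583984), (59.86978530883789, 22.834543228149414), 0.9610080718994141) [ 0.54510196 -0.0366139   0.27295922]
```

View pics/w2.png

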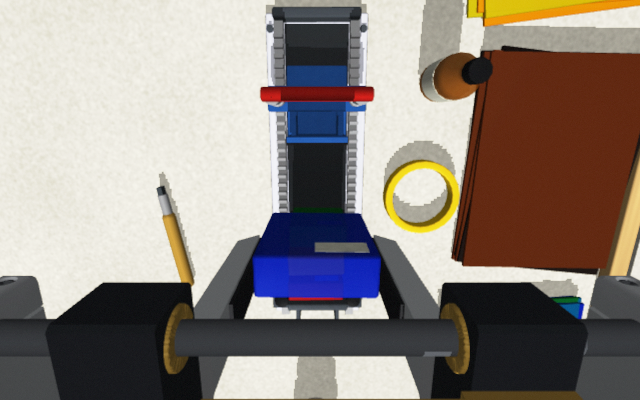

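Call:
carry_out(commands=[1,0,0.4,-3,0,0,0,1,0,0.4,-6,0,0,0,1,0,0.4,-9,0,0,0,1,0,0.4,-12,0,0,0,1,0,0.4,-14.5,0,0,0,1,0,0.4,-16.5,0,0,0,1,0,0.4,-17.8,0,0,0,1,0,0.4,-18.4,0,0,0,1,0,0.4,-18.5,0,0,0,1,0,0.4,-18.5,0,0,0])

```text
time_s: 5.65
ee_pos: [0.5452, -0.0298, 0.0563]
eef_rot: [-3.142, -0.001, 0.025]
force: [-0.0, 0.7, -2.6]
grip_width: 0.0601
```

Call:
carry_out(commands=[1,0,0,-0.1,0,0,0,1,0,0,-0.2,0,0,0,1,0,0,-0.3,0,0,0,1,0,0,-0.3,0,0,0])

```text
time_s: 5.98
ee_pos: [0.5453, -0.0298, 0.0535]
eef_rot: [-3.142, -0.002, 0.025]
force: [-0.9, 0.4, -2.0]
grip_width: 0.0599
```

Call:
carry_out(commands=[1,0,0,-0.1,0,0,0,1,0,0,-0.15,0,0,0,1,0,0,-0.15,0,0,0])

```text
time_s: 6.23
ee_pos: [0.5455, -0.0299, 0.0523]
eef_rot: [3.142, -0.002, 0.025]
force: [-0.2, 0.2, -0.6]
grip_width: 0.0598
```

Call:
carry_out(commands=[1,0,0,-0.05,0,0,0,1,0,0,-0.1,0,0,0])

```text
time_s: 6.4
ee_pos: [0.5455, -0.0299, 0.0522]
eef_rot: [3.141, -0.002, 0.025]
force: [-9.5, 0.2, 17.7]
grip_width: 0.06
```

Call:
carry_out(commands=[-0.4,0,0,0,0,0,0,-0.7,0,0,0,0,0,0,-0.9,0,0,0,0,0,0,-0.9,0,0,0,0,0,0])

```text
time_s: 6.73
ee_pos: [0.5456, -0.0299, 0.0521]
eef_rot: [3.141, -0.002, 0.024]
force: [-1.0, -0.1, 0.6]
grip_width: 0.0824
```

Call:
carry_out(commands=[-0.9,0,0,2,0,0,0,-0.9,0,0,5,0,0,0,-0.9,0,0,9,0,0,0,-0.9,0,0,13,0,0,0,-0.9,0,0,17,0,0,0,0,0,0,19,0,0,0,0.36,0,2,19,0,0,0.2,0.36,0,4,19,0,0,0.35,0.36,-0.1,6,19,0,0,0.5,0.36,-0.15,8.2,19,0,0,0.65,0.36,-0.15,8.2,19,0,0,0.8,0.36,-0.15,8.2,19,0,0,0.95])

```text
time_s: 7.73
ee_pos: [0.544, 0.0532, 0.2421]
eef_rot: [3.142, -0.002, 0.782]
force: [0.2, -0.9, 0.1]
grip_width: 0.0462
```

Call:
carry_out(commands=[0.36,0,0,0,0,0,0.12,0.36,0,0,0,0,0,0.24,0.36,0,0,0,0,0,0.36,0.36,0,0,0,0,0,0.48,0.36,0,0,0,0,0,0.6,0.36,0,0,0,0,0,0.64,0.36,0,0,0,0,0,0.64])

```text
time_s: 8.32
ee_pos: [0.544, 0.0532, 0.242]
eef_rot: [3.142, -0.002, 1.424]
force: [-0.1, 0.8, -0.3]
grip_width: 0.0303
```

```bash
python3 - <<'E'
from h import *
im,d,I=blue(); cv2.imwrite('pics/w3.png',im); np.save('w3.npy',d)
for n in ['bar','blue_mid','green_mid','amber_mid','ruby_mid']:
  for k in nets.silhouettes('wrist',n)[:1]:
    P=deproj(I,d,k['region']); t=P[:,2]>np.percentile(P[:,2],97)-.006
    print(n,round(k['confidence'],2),k['extent'],t.sum(),np.percentile(P[:,2],[2,50,97]),cv2.minAreaRect(P[t][:,:2].astype(np.float32)*1000),np.median(P[t],0))
E
```

```text
t 8.3167 p [0.544  0.0532 0.242 ] r [ 3.142e+00 -2.000e-03  1.424e+00] F [-0.1  0.8 -0.3] w 0.0303
cam [0.472 0.063 0.421] ax [ 0.25 -0.03 -0.97]
bar 0.87 [300.9, 144.5, 332.7, 250.4] 1306 [0.0796451  0.12412517 0.12607498] ((543.8185424804688, 53.06013107299805), (93.84265899658203, 11.873960494995117), 1.1902035474777222) [0.54066112 0.05315363 0.12434865]
blue_mid 0.63 [217.1, 162.5, 263.0, 232.8] 1271 [0.0109137  0.08339065 0.08559256] ((545.665283203125, -29.837783813476562), (59.92170715332031, 22.862497329711914), 0.6437805891036987) [ 0.54418798 -0.02899469  0.08428435]
green_mid 0.41 [330.8, 264.6, 350.6, 319.2] 41 [0.0080087  0.06764419 0.10403797] ((675.8165283203125, 68.6483383178711), (3.116861581802368, 7.513019561767578), 30.871782302856445) [0.67495695 0.06899525 0.10427371]
amber_mid 0.6 [129.0, 173.9, 183.2, 245.2] 1392 [0.02345238 0.08371277 0.08552292] ((546.0841674804688, -113.5737533569336), (34.897613525390625, 60.79387664794922), 87.91390991210938) [ 0.54483103 -0.11607096  0.08417869]
```

View pics/w3.png

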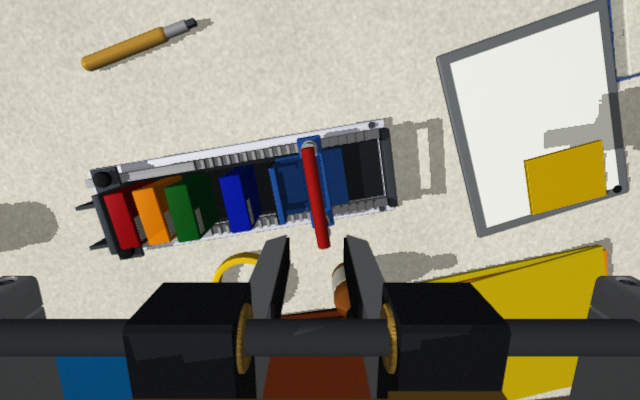

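Call:
carry_out(commands=[0.36,0,0,-2,0,0,0.1,0.36,0,0,-5,0,0,0.166,0.36,0,0,-8,0,0,0.166,0.36,0,0,-10,0,0,0.166,0.36,0,0,-12,0,0,0.166,0.36,0,0,-13.5,0,0,0.166,0.36,0,0,-14.1,0,0,0.166,0.36,0,0,-14.1,0,0,0.166,0.36,0,0,-14.1,0,0,0.166])

```text
time_s: 9.37
ee_pos: [0.5443, 0.0532, 0.1017]
eef_rot: [3.141, -0.002, 1.587]
force: [0.5, -0.2, 0.2]
grip_width: 0.0301
```

```bash
python3 - <<'E'
from h import *
state()
# slab y extents from w3 depth + colour, tops only (z .08-.088), central x band
d=np.load('w3.npy'); im=cv2.imread('pics/w3.png')
import json
R=None
E
sed -n 1,3p h.py >/dev/null
```

```text
t 9.3667 p [0.5443 0.0532 0.1017] r [ 3.141e+00 -2.000e-03  1.587e+00] F [ 0.5 -0.2  0.2] w 0.0301
```

Call:
carry_out(commands=[0.6,0,0,0,0,0,0,0.7,0,0,0,0,0,0,0.8,0,0,0,0,0,0,1,0,0,0,0,0,0,1,0,0,0,0,0,0,1,0,0,0,0,0,0], force=20)

```text
time_s: 9.87
ee_pos: [0.5446, 0.0532, 0.1024]
eef_rot: [3.14, -0.002, 1.587]
force: [-0.9, -0.8, 5.0]
grip_width: 0.0116
```

Call:
carry_out(commands=[1,0,0,0.3,0,0,0,1,0,0,0.6,0,0,0,1,0,0,0.9,0,0,0,1,0,0,0.9,0,0,0,1,0,0,0.9,0,0,0])

```text
time_s: 10.28
ee_pos: [0.5445, 0.0531, 0.1111]
eef_rot: [3.14, -0.002, 1.587]
force: [4.4, -1.5, -8.5]
grip_width: 0.0113
```

```bash
cat >> h.py <<'E'
def bar():
    im,d,I=blue()
    k=nets.silhouettes('wrist','bar')[0]
    P=deproj(I,d,k['region']); P=P[(P[:,2]>.11)&(P[:,2]<.145)]
    print('bar',k['confidence'],len(P),np.percentile(P[:,2],[50,90,97]),'y',np.percentile(P[:,1],[3,50,97]),'x',np.percentile(P[:,0],[3,97]))
    return im,d,I
E
python3 - <<'E'
from h import *
bar()
E
```

```text
t 10.2833 p [0.5445 0.0531 0.1111] r [ 3.140e+00 -2.000e-03  1.587e+00] F [ 4.4 -1.5 -8.5] w 0.0113
cam [0.472 0.051 0.29 ] ax [ 0.25  0.01 -0.97]
bar 0.87 3461 [0.13285468 0.13405175 0.13446505] y [0.04707147 0.05278253 0.05835273] x [0.49784822 0.57079022]
```

Call:
carry_out(commands=[1,0.01,-0.4,0,0,0,0,1,0.02,-0.8,0,0,0,0,1,0.02,-1.2,0,0,0,0,1,0.03,-1.6,0,0,0,0,1,0.04,-2.0,0,0,0,0,1,0.05,-2.4,0,0,0,0,1,0.05,-2.6,0,0,0,0,1,0.06,-2.9,0,0,0,0,1,0.06,-3.2,0,0,0,0,1,0.07,-3.5,0,0,0,0,1,0.07,-3.8,0,0,0,0,1,0.08,-4.1,0,0,0,0])

```text
time_s: 11.38
ee_pos: [0.5454, 0.0121, 0.1111]
eef_rot: [3.14, -0.003, 1.587]
force: [4.0, 3.6, -8.4]
grip_width: 0.0112
```

Call:
carry_out(commands=[1,0.01,-0.3,0,0,0,0,1,0.01,-0.6,0,0,0,0,1,0.02,-0.9,0,0,0,0,1,0.02,-1.2,0,0,0,0,1,0.03,-1.5,0,0,0,0,1,0.03,-1.7,0,0,0,0,1,0.04,-1.9,0,0,0,0,1,0.04,-2.1,0,0,0,0])

```text
time_s: 12.05
ee_pos: [0.5458, -0.0087, 0.1111]
eef_rot: [3.14, -0.003, 1.587]
force: [4.7, 4.9, -8.5]
grip_width: 0.0113
```

Call:
carry_out(commands=[1,0,-0.15,0,0,0,0,1,0.01,-0.3,0,0,0,0,1,0.01,-0.45,0,0,0,0,1,0.01,-0.6,0,0,0,0,1,0.02,-0.75,0,0,0,0,1,0.02,-0.9,0,0,0,0])

```text
time_s: 12.55
ee_pos: [0.546, -0.0173, 0.1112]
eef_rot: [3.14, -0.004, 1.587]
force: [4.2, 7.3, -7.6]
grip_width: 0.0115
```

```bash
python3 - <<'E'
from h import *
im,d,I=bar(); cv2.imwrite('pics/w4.png',im)
E
```

```text
t 12.55 p [ 0.546  -0.0173  0.1112] r [ 3.14  -0.004  1.587] F [ 4.2  7.3 -7.6] w 0.0115
cam [ 0.473 -0.019  0.29 ] ax [ 0.25  0.01 -0.97]
bar 0.92 3460 [0.13282134 0.13406821 0.13455326] y [-0.02306395 -0.01762985 -0.01206146] x [0.49937159 0.5722809 ]
```

View pics/w4.png

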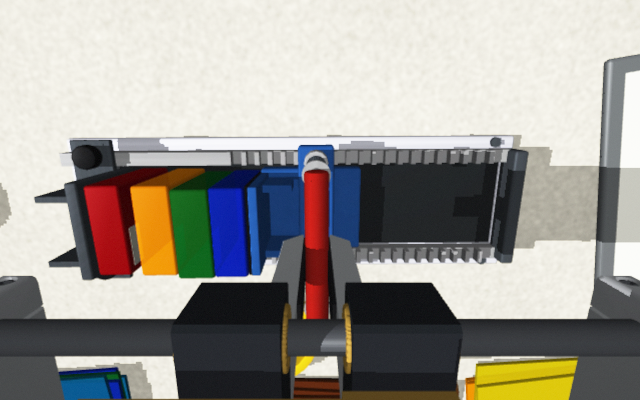

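Call:
carry_out(commands=[1,0,-0.1,0,0,0,0,1,0,-0.2,0,0,0,0,1,0,-0.3,0,0,0,0,1,0.01,-0.4,0,0,0,0])

```text
time_s: 12.98
ee_pos: [0.5462, -0.021, 0.1112]
eef_rot: [3.14, -0.005, 1.587]
force: [5.0, 5.8, -8.1]
grip_width: 0.0114
```

Call:
carry_out(commands=[1,0,-0.1,0,0,0,0,1,0,-0.2,0,0,0,0,1,0,-0.3,0,0,0,0])

```text
time_s: 13.23
ee_pos: [0.5462, -0.0234, 0.1112]
eef_rot: [3.14, -0.006, 1.588]
force: [4.6, 6.3, -9.3]
grip_width: 0.011
```

Call:
carry_out(commands=[1,0,-0.1,0,0,0,0,1,0,-0.2,0,0,0,0,1,0,-0.3,0,0,0,0])

```text
time_s: 13.48
ee_pos: [0.5462, -0.0257, 0.1112]
eef_rot: [3.139, -0.008, 1.588]
force: [4.7, 8.2, -9.5]
grip_width: 0.0111
```

Call:
carry_out(commands=[1,0,-0.1,0,0,0,0,1,0,-0.2,0,0,0,0])

```text
time_s: 13.65
ee_pos: [0.5462, -0.0268, 0.1112]
eef_rot: [3.139, -0.009, 1.588]
force: [5.6, 8.9, -9.2]
grip_width: 0.0113
```

Call:
carry_out(commands=[1,0,-0.1,0,0,0,0,1,0,-0.2,0,0,0,0])

```text
time_s: 13.82
ee_pos: [0.5463, -0.028, 0.1112]
eef_rot: [3.139, -0.011, 1.588]
force: [5.5, 8.5, -8.5]
grip_width: 0.0114
```

Call:
carry_out(commands=[1,0,-0.1,0,0,0,0,1,0,-0.2,0,0,0,0])

```text
time_s: 13.98
ee_pos: [0.5463, -0.0291, 0.1112]
eef_rot: [3.139, -0.012, 1.589]
force: [4.2, 8.0, -8.5]
grip_width: 0.0114
```

```bash
python3 - <<'E'
from h import *
im,d,I=bar(); cv2.imwrite('pics/w5.png',cv2.resize(im[120:290,40:340],None,fx=2.6,fy=2.6,interpolation=cv2.INTER_CUBIC))
P=deproj(I,d,np.ones(d.shape,bool)); col=cv2.cvtColor(im,cv2.COLOR_BGR2HSV)[np.nonzero(d>0)]
m=(abs(P[:,0]-.548)<.004)&(P[:,1]<-.04)&(P[:,1]>-.2)&(P[:,2]>.06)
o=np.argsort(P[m][:,1])
last=None
for p,c in zip(P[m][o],col[m][o]):
    k=int(c[0])//8 if c[1]>90 else -1
    if k!=last: print(np.round(p[1:],4),c)
    last=k
E
```

```text
t 13.9833 p [ 0.5463 -0.0291  0.1112] r [ 3.139 -0.012  1.589] F [ 4.2  8.  -8.5] w 0.0114
cam [ 0.473 -0.033  0.29 ] ax [ 0.25  0.02 -0.97]
bar 0.75 3463 [0.13284634 0.1340767  0.13454381] y [-0.03505642 -0.02958974 -0.02404806] x [0.49960614 0.5726084 ]
[-0.1744  0.0795] [105  31 117]
[-0.1676  0.08  ] [176 108  90]
[-0.1676  0.0823] [106  38  87]
[-0.167   0.0803] [179 200 140]
[-0.167   0.0818] [105  39  78]
[-0.1668  0.0809] [179 156 118]
[-0.1668  0.082 ] [108  35  72]
[-0.1666  0.0812] [179 153 118]
[-0.1666  0.0827] [106  40  83]
[-0.1666  0.081 ] [179 200 139]
[-0.1661  0.0825] [174  84  79]
[-0.1651  0.083 ] [178 208 142]
[-0.1647  0.0835] [  0 211 156]
[-0.1646  0.0834] [179 229 189]
[-0.1584  0.0845] [  0 234 173]
[-0.1583  0.0826] [179 231 173]
[-0.1567  0.0841] [  0 231 173]
[-0.1567  0.0845] [179 231 172]
[-0.1552  0.0838] [  0 236 170]
[-0.1551  0.0845] [179 234 172]
[-0.1548  0.0836] [  0 230 172]
[-0.1547  0.0834] [179 231 171]
[-0.1547  0.0846] [  0 230 171]
[-0.1543  0.0849] [179 231 170]
[-0.1541  0.0834] [  0 228 172]
[-0.154   0.0847] [179 230 173]
[-0.1533  0.
[... 7440 characters left out ...]
[-0.0965  0.0846] [ 64 209  50]
[-0.0965  0.0823] [113 231 105]
[-0.0965  0.0833] [ 93 217  47]
[-0.0965  0.0828] [111 238 108]
[-0.0964  0.0842] [ 67 208  49]
[-0.0964  0.0833] [107 223  80]
[-0.0963  0.0823] [112 238 105]
[-0.0963  0.0831] [111 230 112]
[-0.0962  0.0845] [ 82 188  46]
[-0.0962  0.0836] [112 232 123]
[-0.0741  0.0807] [122 138  35]
[-0.0741  0.0813] [117 170  42]
[-0.0738  0.0784] [ 0  0 19]
[-0.0738  0.0823] [119 168  41]
[-0.0737  0.0804] [165  22  23]
[-0.0731  0.0798] [108 109  35]
[-0.0731  0.0804] [120  26  20]
[-0.073   0.0797] [112 130  43]
[-0.073   0.0808] [150  24  21]
[-0.0729  0.0806] [111 121  42]
[-0.0729  0.0811] [110  33  23]
[-0.0729  0.0809] [107 125  43]
```

View pics/w5.png

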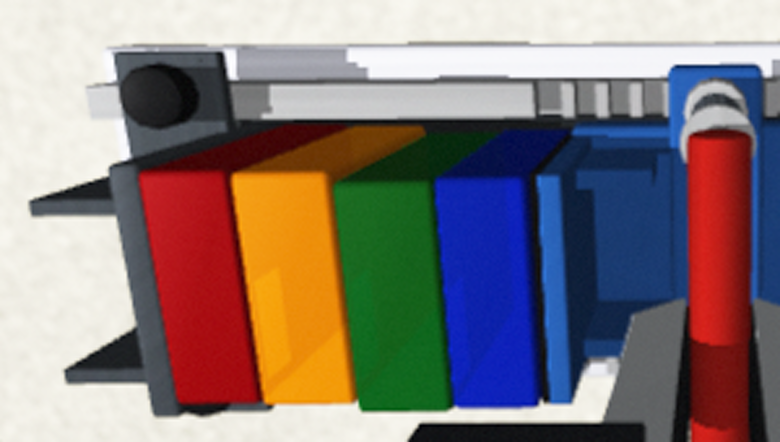

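Call:
carry_out(commands=[1,0,-0.1,0,0,0,0,1,0,-0.1,0,0,0,0])

```text
time_s: 14.25
ee_pos: [0.5463, -0.0296, 0.1112]
eef_rot: [3.139, -0.013, 1.589]
force: [5.1, 8.6, -9.0]
grip_width: 0.0112
```

Call:
carry_out(commands=[1,0,-0.08,0,0,0,0,1,0,-0.08,0,0,0,0])

```text
time_s: 14.42
ee_pos: [0.5463, -0.0297, 0.1111]
eef_rot: [3.139, -0.015, 1.589]
force: [4.6, 9.2, -8.5]
grip_width: 0.0116
```

Call:
carry_out(commands=[1,0,-0.15,0,0,0,0,1,0,-0.15,0,0,0,0])

```text
time_s: 14.58
ee_pos: [0.5463, -0.0299, 0.1111]
eef_rot: [3.139, -0.017, 1.589]
force: [5.2, 12.1, -8.6]
grip_width: 0.0113
```

Call:
carry_out(commands=[1,0,-0.18,0,0,0,0,1,0,-0.18,0,0,0,0])

```text
time_s: 14.75
ee_pos: [0.5463, -0.0299, 0.1111]
eef_rot: [3.139, -0.021, 1.59]
force: [4.7, 15.4, -8.8]
grip_width: 0.0112
```

Call:
carry_out(commands=[1,0,0.1,0,0,0,0,1,0,0.2,0,-0.01,0,0,1,0,0.3,0,-0.02,0,0,1,0,0.3,0,-0.02,0,0,1,0,0.3,0,-0.02,0,0])

```text
time_s: 15.17
ee_pos: [0.5463, -0.027, 0.1111]
eef_rot: [3.14, -0.0, 1.59]
force: [2.9, -0.2, -8.0]
grip_width: 0.0114
```

```bash
python3 - <<'E'
from h import *
bar()
E
```

```text
t 15.1667 p [ 0.5463 -0.027   0.1111] r [ 3.14 -0.    1.59] F [ 2.9 -0.2 -8. ] w 0.0114
cam [ 0.473 -0.029  0.29 ] ax [ 0.25  0.   -0.97]
bar 0.57 3385 [0.13285194 0.13400399 0.13442436] y [-0.0328013  -0.02729028 -0.02187127] x [0.49960036 0.57233862]
```

Call:
carry_out(commands=[1,0,0,-0.12,0,0,0,1,0,0,-0.25,0,0,0,1,0,0,-0.25,0,0,0,0.8,0,0,-0.25,0,0,0,0.7,0,0,-0.25,0,0,0,0.7,0,0,-0.25,0,0,0,0.6,0,0,-0.25,0,0,0,0.6,0,0,-0.25,0,0,0])

```text
time_s: 15.93
ee_pos: [0.5464, -0.027, 0.109]
eef_rot: [3.139, -0.001, 1.59]
force: [-0.5, -0.3, -0.5]
grip_width: 0.0184
```

```bash
python3 - <<'E'
from h import *
bar()
E
```

```text
t 15.9333 p [ 0.5464 -0.027   0.109 ] r [ 3.139e+00 -1.000e-03  1.590e+00] F [-0.5 -0.3 -0.5] w 0.0184
cam [ 0.473 -0.029  0.287] ax [ 0.25  0.01 -0.97]
bar 0.6 3337 [0.12426166 0.12550525 0.1259106 ] y [-0.03287285 -0.02739514 -0.02187797] x [0.49975304 0.57590582]
```

Call:
carry_out(commands=[0.36,0,0,0,0,0,0,0.36,0,0,0,0,0,0,0.36,0,0,1,0,0,0,0.36,0,0,3,0,0,0,0.36,0,0,6,0,0,0,0.36,0,0,10,0,0,0,0.36,0,0,14,0,0,0,0.36,0,0,14,0,0,0,0.36,0,0,14,0,0,0])

```text
time_s: 16.78
ee_pos: [0.547, -0.0271, 0.2516]
eef_rot: [3.135, 0.0, 1.59]
force: [0.5, -0.2, 0.1]
grip_width: 0.0298
```

```bash
python3 - <<'E'
from h import *
im,d,I=bar(); cv2.imwrite('pics/w6.png',im)
E
```

```text
t 16.7833 p [ 0.547  -0.0271  0.2516] r [3.135 0.    1.59 ] F [ 0.5 -0.2  0.1] w 0.0298
cam [ 0.473 -0.029  0.43 ] ax [ 0.26  0.   -0.97]
bar 0.61 1254 [0.12432746 0.1256342  0.12611184] y [-0.0326157  -0.02699413 -0.02130817] x [0.50066359 0.58754533]
```

View pics/w6.png

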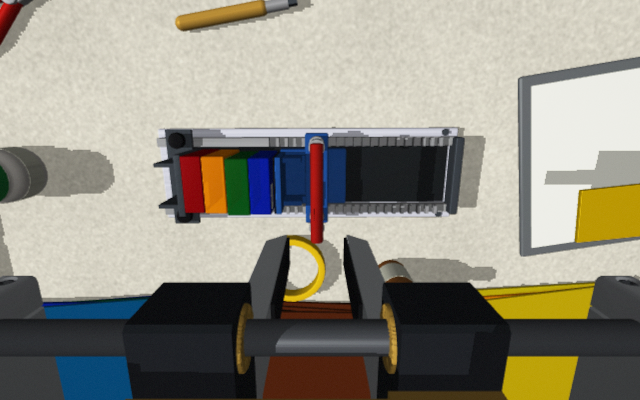

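The picture shows the four slabs upright and closed up against the stop (columns 180–270). The pad sits just behind them, the bar is down at (317,190), and nothing else on the bench has moved.

```bash
python3 -c "
from station import ticket
print(ticket.hand_in())"
```

```text
the job is handed in; nothing more can be done
None
```

I stood the blue slab in the rack between the green slab and the follower. With the bar held up about 9 mm, I slid the follower about 83 mm, until the force rose steeply and all four slabs were closed against the end stop. I then eased it back 3 mm to the nearest notch and let the bar go. The job is handed in, at about 17 s of the 61 s allowed.

**Last checks:**
- **Bar height:** the top measures 126 mm, the same as before the move, so the teeth are fully in the notch.
- **Follower position:** total travel is 80 mm, a whole number of notches.
- **Slabs and bench:** the last picture shows the four slabs upright and together at the stop. Nothing else in that view had moved; it does not cover the whole bench. The gripper is clear of the rack.

**Less than perfect:**
- Setting the blue slab down, the tool briefly pressed with about 18 N before I released it.
- The push at the stop peaked at about 15 N, where sliding had taken about 8 to 9 N; I eased it off straight away.
- Because the follower backed off to reach the notch, there is now a gap of about 3 mm between its pad and the blue slab.

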